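# Set out the scanner's calibration plates

### The arm

A 6-joint arm with a two-finger parallel gripper is mounted at the origin on the work surface. World frame = base frame: x ahead of the robot, y to its left, z up, the work surface at z = 0. Lengths are in mm, angles in rad, forces in N, time in s.
With the tool pointing down it reaches from about 350 to 725 mm from the base axis. Payload 4.3 kg.
Tool frame: the origin (TCP) lies at the very end of the fingers, on their centre line; the grasp point (between the pads) lies 19 mm behind it; z points along the fingers, y is the line along which they close (so a half turn about z gives the same grasp; the last joint's range is limited). The gripper opens to 85 mm and grips with 20 to 120 N. Pads are 22 mm wide; open, the fingers measure 114 mm over their backs; the gripper's body (76 mm by 85 mm) begins 54 mm behind the grasp point. The pads swing forward as they close: fully open they stand 13 mm farther back than shut.
Start: joints at [1.034, 0.377, 0.081, 1.274, 0, 1.46], TCP at [238.038, 523.455, 231.329] pointing down, gripper open.
Joint ranges: [-2.72, 2.72], [-0.84, 1.66], [-1.02, 1.22], [-1.77, 2.12], [-1.37, 1.28], [-3.14, 3.14]. Speed limits (rad/s): [2.57, 2.57, 3.14, 3.14, 3.14, 3.14].

### API

Orientations are given as a unit quaternion [x, y, z, w].
In Python, from station import manip gives the robot as it stands.
- The arm moves only by the tool arm_command, never from a script. Its argument "series" is a list of rows, each a list of 4 numbers: the shift along the tool's x, y, z in units of 30 mm (1.0 is 30 mm), then the turn about the tool's z in degrees. A call has 1 to 12 rows; each row shifts and turns the commanded pose from where the row before left it, along the tool's axes as they then stand; what a row does not reach is not made up. A row lasts 1/10 s, in which the tool goes at most 50 mm and 8.59 degrees, less where a joint would pass 70% of its speed; a pose out of reach is approached as far as the arm can. A call is refused whole if a number of a shift passes 1 or a number of a turn 8.59, either way. A call with a gripper value outside its range is refused whole. "grip" is the opening, from 0 (shut) to 1 (fully open), set as the call begins (left out, the last holds). The fingers move at their own pace and stop on an object; "newtons" is the grip in N (left out, the last holds). Time passes only in rows, so rows that do not move let the fingers close. It gives the time, the measured TCP pose, the force, the opening and the grip force at its end, in the units of the state.
- manip.sense(): the state, without advancing time (a new reading comes with each control period).
- manip.read_camera(name): name is "scene" or "top" or "wrist"; returns a dict with "img" (480x640x3 uint8, red, green, blue), "fx", "fy", "cx", "cy" (pixels), "R" (3x3) and "t" (3): a world point X has camera coordinates R X + t. Camera axes: x right, y down, z forward; pixel columns grow to the right and rows downward; lengths in mm; the calibration is good to about 2 mm. A picture is of the moment at which its call begins. There is no depth.
- manip.job_done(): hands the job in; it is judged then, once.
The state is a dict: "time_s": time; "joint_positions": joint angles; "qvel": joint speeds; "joint_torque": joint torques, N m; "tool_pos": TCP position; "orientation": TCP orientation; "wrist_force": force on the tool from outside, world axes, zero at the start; "ft_torque": the same for the moment, N m; "finger_gap": opening from 0.0 (shut) to 1.0 (fully open); "gripper_force": force on a finger pad.
Only numpy, scipy, OpenCV 4.12 (cv2) and the standard library are available. Lean on these libraries where they do the work, as an engineer would, in place of code of your own. Each camera call takes 0.05 s, during which the arm holds its last target. There are 200 camera calls.

### The job

Get the 3D scanner bench ready for calibration: first clear the probe, the remote and the level off the aluminium bed into the blue tray while the target plates still stand; then tip every standing plate over with a light push, without picking it up, so that it lies flat on the bed with its dotted side up. Also feel the two toggles of the scanner controller, red for power and blue for the lamp, and flip each to on (leaning to its green mark) only if it is off; never switch off one that is on already. Leave the spray can, the white casting and the reference sphere where they are.

Things in the scene. Friction and masses are not known exactly. Their poses are not given: they have to be found in the camera images.
- plate1: target plate, 90 wide x 60 high x 14 mm thick, 0.25 kg, may be absent. Stands loosely on a long edge on the bed; falls once leaned about 13 degrees. Front: white dots on black; back: plain orange; edges red. Origin: middle of the edge it stands on, mid-thickness; x points out of the dotted front, y along the width, z up its height while it stands
- plate2: target plate, 90 wide x 60 high x 14 mm thick, 0.25 kg, may be absent. Stands loosely on a long edge on the bed; falls once leaned about 13 degrees. Front: white dots on black; back: plain orange; edges red. Origin: middle of the edge it stands on, mid-thickness; x points out of the dotted front, y along the width, z up its height while it stands
- plate3: target plate, 90 wide x 60 high x 14 mm thick, 0.25 kg, may be absent. Stands loosely on a long edge on the bed; falls once leaned about 13 degrees. Front: white dots on black; back: plain orange; edges red. Origin: middle of the edge it stands on, mid-thickness; x points out of the dotted front, y along the width, z up its height while it stands
- plate1_mid (a point): centre of plate1's volume: 30 mm above its origin along its z axis
- plate2_mid (a point): centre of plate2's volume: 30 mm above its origin along its z axis
- plate3_mid (a point): centre of plate3's volume: 30 mm above its origin along its z axis
- probe: black handheld touch probe: square bar 110 long x 20 wide x 20 mm high with a steel band and, past one end, a thin stylus with a red ball; 90 g. Lies on the bed behind (orange side), in the way of the fall of plate1. Origin: centre of its underside; y along its length, z up
- remote: grey handheld remote with coloured keys, 100 long x 34 wide x 20 mm high, 80 g. Lies on the bed behind (orange side), in the way of the fall of plate2. Origin: centre of its underside; y along its length, z up
- level: small yellow spirit level with black ends, a bar 100 long x 24 wide x 24 mm high, 120 g. Lies on the bed behind (orange side), in the way of the fall of plate3. Origin: centre of its underside; y along its length, z up
- bed: flat aluminium bed plate, fixed, 380 (x) x 580 (y) x 12 mm thick; origin: centre of its underside, on the table, so its top is at z = 0.012 m
- tray: open blue tray, fixed, 220 (its x) x 180 (its y) x 30 mm high, walls and floor 5 mm thick; origin: centre of its underside on the table. Stands to the left or right of the bed
- panel: grey scanner controller box, fixed, 150 (its x) x 150 (its y) x 60 mm high, with a red and a blue toggle on its top, 33 mm to its +y and -y side of the middle; by each a green mark towards its +x side and a white mark towards its -x side. Origin: centre of its underside. Stands on the other side of the bed from the tray
- power (a joint): red paddle toggle on the controller, hinged about the panel's y axis: -0.5 rad = off (leans to the panel's -x, the white mark), +0.5 = on (leans to +x, the green mark), 0 = upright. It falls over centre and stays at the nearer end; about 1 N at the tip moves it. Paddle 24 mm wide (panel's y) and 12 mm thick, from 10 to 52 mm above the hinge
- power_tip (a point): middle of the red toggle's top end, 52 mm from its hinge line
- power_pivot (a point): point on the red toggle's hinge line below its paddle, on the top of the controller, 60 mm above the table
- lamp (a joint): blue paddle toggle on the controller, hinged about the panel's y axis: -0.5 rad = off (leans to the panel's -x, the white mark), +0.5 = on (leans to +x, the green mark), 0 = upright. It falls over centre and stays at the nearer end; about 1 N at the tip moves it. Paddle 24 mm wide (panel's y) and 12 mm thick, from 10 to 52 mm above the hinge
- lamp_tip (a point): middle of the blue toggle's top end, 52 mm from its hinge line
- lamp_pivot (a point): point on the blue toggle's hinge line below its paddle, on the top of the controller, 60 mm above the table
- spray: blue spray can, 52 mm across, 150 mm high, beyond the bed: leave alone. Origin: centre of its underside
- casting: white round casting, 110 mm across, 55 mm high, beyond the bed: leave alone. Origin: centre of its underside
- sphere_ref: white reference ball 40 mm across on a dark cone foot, 66 mm high, beyond the bed: leave alone. Origin: centre of its underside

How it is judged (in metres and radians):
On the way:
1. probe, remote and level lie released in the tray while all the plates still stand (x of probe in the frame of tray between -0.105 and 0.105 m and y of probe in the frame of tray between -0.085 and 0.085 m and z of each of probe, remote, level in the frame of tray below 0.035 m and linear speed of each of probe, remote, level below 0.03 m/s and contact force between the fingers and probe below 0.1 N and x of remote in the frame of tray between -0.105 and 0.105 m and y of remote in the frame of tray between -0.085 and 0.085 m and contact force between the fingers and remote below 0.1 N and x of level in the frame of tray between -0.105 and 0.105 m and y of level in the frame of tray between -0.085 and 0.085 m and contact force between the fingers and level below 0.1 N and angle between each of plate1, plate2, plate3's own z axis and vertical below 0.15 rad), for 0.2 s.
At the end, for the whole second after the job is handed in: Probe, remote and level rest in the tray (their origins inside its walls and under 35 mm above its foot); every plate lies flat and still on the bed, dotted side up within 0.08 rad; both toggles are on (over 0.35 rad) (x of probe in the frame of tray between -0.105 and 0.105 m and y of probe in the frame of tray between -0.085 and 0.085 m and z of each of probe, remote, level in the frame of tray below 0.035 m and linear speed of each of probe, remote, level below 0.03 m/s and contact force between the fingers and probe below 0.1 N and x of remote in the frame of tray between -0.105 and 0.105 m and y of remote in the frame of tray between -0.085 and 0.085 m and contact force between the fingers and remote below 0.1 N and x of level in the frame of tray between -0.105 and 0.105 m and y of level in the frame of tray between -0.085 and 0.085 m and contact force between the fingers and level below 0.1 N and angle between each of plate1, plate2, plate3's own x axis and vertical below 0.08 rad and height (world z) of plate1_mid between 0.0145 and 0.024 m and linear speed of each of plate1, plate2, plate3 below 0.02 m/s and height (world z) of plate2_mid between 0.0145 and 0.024 m and height (world z) of plate3_mid between 0.0145 and 0.024 m and value of joint each of power, lamp above 0.35 rad); the robot touches nothing.
It fails at once if a plate is picked up (its centre more than 55 mm above the bed) (height (world z) of any of plate1_mid, plate2_mid, plate3_mid above 0.067 m).
It fails at once if the fingers press a plate with more than 15 N: not a light push (contact force between the fingers and plate1 above 15 N or contact force between the fingers and plate2 above 15 N or contact force between the fingers and plate3 above 15 N).
It fails at once if a toggle that was on at the start is switched off ((value of joint power below -0.2 rad and distance of power_tip from where it was at the start of the episode above 0.03 m) or (value of joint lamp below -0.2 rad and distance of lamp_tip from where it was at the start of the episode above 0.03 m)).
It fails at once if spray can, casting or reference sphere is moved by more than 30 mm (distance of any of spray, casting, sphere_ref from where it was at the start of the episode above 0.03 m).
Of plate1, plate2, plate3 only 2 to 3 are there at a start; the rules pass over those that are not, and their reading is None.
At some moment in a run one of probe, remote, level may be knocked a few centimetres aside while the robot is not near it.
Once in a run the grip may slacken for a moment while it holds something.
It also fails if it takes over 192 s, if anything falls off the work surface, if the arm or the gripper's body presses on something with over 40 N, if the wrist force passes 120 N, or if a joint passes its speed limit or range.

## Working session

There is one attempt and no reset: what is moved stays moved. The work goes in short steps, Python scripts to look and compute and a tool call to move; the robot and the scene stay as the last step left them, time stands still between calls to the robot, and variables do not carry over. Pictures are saved under pics/ and viewed, at most 16 in all, crops included, and the job is handed in when it is done.

Besides the shell and the picture viewer there is one more tool, called as name(argument=value, ...) on one line, values as JSON. arm_command: Moves the arm, as the interface text tells. Its arguments: {"type":"object","properties":{"series":{"type":"array","items":{"type":"array","items":{"type":"number"}}},"grip":{"type":"number"},"newtons":{"type":"number"}},"required":["series"]}

```bash
ls; mkdir -p pics; python3 - <<'E'
from station import manip
import cv2,json
s=manip.sense();print(s)
for n in ["scene","top"]:
    c=manip.read_camera(n);cv2.imwrite(f"pics/{n}0.png",c["img"][:,:,::-1])
    print(n,{k:(v.tolist() if hasattr(v,'tolist') else v) for k,v in c.items() if k!="img"})
E
```

```text
pics
{'time_s': 0.0, 'joint_positions': array([ 1.03368100e+00,  3.78079150e-01,  7.96332093e-02,  1.27440524e+00,
       -1.37573996e-05,  1.46049363e+00]), 'qvel': array([ 0.00109425,  0.00023603,  0.00078212,  0.00125603, -0.00249493,
       -0.00020775]), 'joint_torque': array([ 6.99185402e-04, -4.63609636e+01,  2.69873679e+01,  2.08399486e-02,
       -2.07399894e-04,  5.20912678e-06]), 'tool_pos': array([237.69554091, 522.84938898, 230.35452978]), 'orientation': array([ 2.11790047e-01,  9.77314648e-01, -9.76251030e-04, -3.20287256e-04]), 'wrist_force': array([-0.21824801, -0.41471971,  0.23013376]), 'ft_torque': array([ 0.01396468, -0.02094791,  0.00842178]), 'gripper_force': 0.0, 'finger_gap': 0.9979872236469626}
scene {'fx': 606.3007665445292, 'fy': 606.3007665445292, 'cx': 316.07657013120183, 'cy': 239.80697096481555, 'R': [[0.8479712202248452, 0.5300121488473319, 0.005650818048852644], [0.427230550416176, -0.6771423224623461, -0.5991263071518322], [-0.3137178134270969, 0.5104560678496575, -0.8006345835235869]], 't': [-521.0677915654446, -202.0700010385492, 1548.4584150319934]}
top {'fx': 447.4121098790779, 'fy': 447.4121098790779, 'cx': 323.4852681702225, 'cy': 243.4009234000498, 'R': [[0.01994742811697162, -0.9997162070102386, 0.013023269657805535], [-0.9927240182012446, -0.021351656278874268, -0.11850371496507517], [0.11874815281886793, -0.010564668248955111, -0.9928682007129125]], 't': [-28.059037901501746, 644.5649211706523, 1288.5671668266707]}
```

View pics/scene0.png

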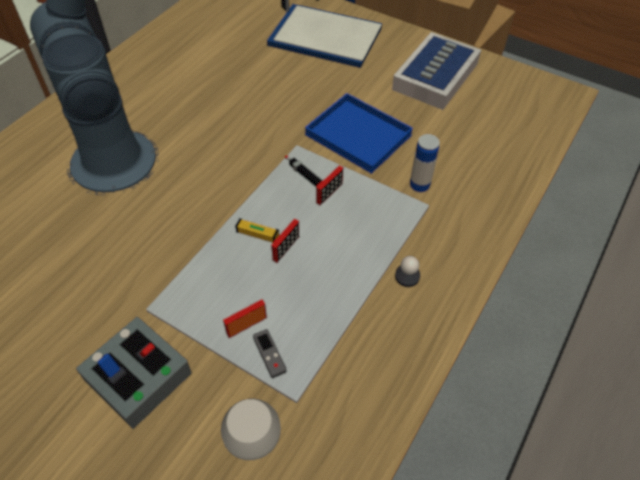

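View pics/top0.png

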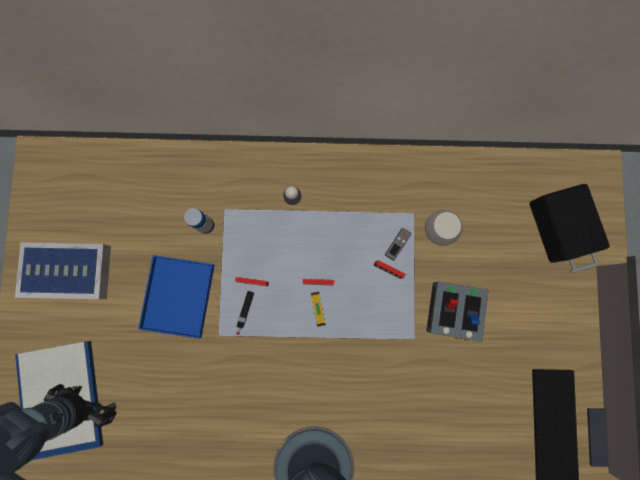

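Scene view: panel at lower left with the red toggle tip at (147,350) and the blue at (110,365), tray at (358,131), and three plates. Plates 1 (330,185) and 3 (286,240) show dots away from the robot. Plate 2 (245,318) shows orange towards +x with the remote behind it. In the top view, the tray is at (178,297), probe (245,312), level (318,309), remote (398,244), and plates at (252,282), (318,282) and (389,270).

```bash
cat > h.py <<'E'
import numpy as np,cv2
from station import manip
from scipy.spatial.transform import Rotation as Rt
def ray(c,uv,z):
    "world points on plane z for pixels uv"
    uv=np.atleast_2d(uv).astype(float)
    d=np.c_[(uv[:,0]-c["cx"])/c["fx"],(uv[:,1]-c["cy"])/c["fy"],np.ones(len(uv))]@c["R"]
    o=-c["R"].T@c["t"]
    return o+d*((z-o[2])/d[:,2])[:,None]
def proj(c,X):
    p=np.atleast_2d(X)@c["R"].T+c["t"]
    return np.c_[p[:,0]/p[:,2]*c["fx"]+c["cx"],p[:,1]/p[:,2]*c["fy"]+c["cy"]]
def hsvmask(c,lo,hi,roi=None):
    m=cv2.inRange(cv2.cvtColor(c["img"],cv2.COLOR_RGB2HSV),np.array(lo),np.array(hi))
    if roi:
        k=np.zeros_like(m);k[roi[1]:roi[3],roi[0]:roi[2]]=255;m&=k
    return m
def blobs(m,amin=15):
    cs,_=cv2.findContours(m,cv2.RETR_EXTERNAL,cv2.CHAIN_APPROX_NONE)
    return [k for k in cs if cv2.contourArea(k)>=amin]
def rect(c,k,z):
    "min-area rectangle of a contour cast on plane z: centre, (long,short), angle of long axis deg"
    p=ray(c,k.reshape(-1,2),z)[:,:2].astype(np.float32)
    (x,y),(w,h),a=cv2.minAreaRect(p)
    if w<h: w,h,a=h,w,a+90
    return np.round([x,y,w,h,(a+90)%180-90],1)
def go(x,y,z,yaw):
    "yaw: world angle (deg) of tool y; prints turn then shift (after the turn) in units of 30 mm"
    s=manip.sense();R=Rt.from_quat(s["orientation"]).as_matrix()
    cur=np.degrees(np.arctan2(R[1,1],R[0,1]))
    d=(yaw-cur+90)%180-90
    t=-d
    R2=R@Rt.from_euler("z",t,degrees=True).as_matrix()
    sh=R2.T@(np.array([x,y,z])-s["tool_pos"])/30
    print("cur yaw %.1f turn %.1f shift"%(cur,t),sh.round(2),"q6 %.2f"%s["joint_positions"][5])
E
python3 - <<'E'
from h import *
c=manip.read_camera("top")
def show(n,lo,hi,z,roi,amin=15):
    for k in blobs(hsvmask(c,lo,hi,roi),amin): print(n,cv2.boundingRect(k),rect(c,k,z))
bed=(222,212,414,338)
show("plates red",(0,150,80),(8,255,255),72,bed)
show("red2",(172,120,80),(180,255,255),72,bed)
show("dark",(0,0,0),(180,255,70),22,bed)
show("yellow",(15,120,100),(40,255,255),36,bed)
show("greyremote",(0,0,60),(180,80,125),32,(380,222,414,264))
show("tray",(100,150,40),(125,255,255),15,(130,245,220,345),200)
m=hsvmask(c,(0,0,0),(180,110,255),(420,275,500,350))
show("panel",(0,0,0),(180,110,255),60,(420,275,500,350),200)
show("green",(50,100,60),(85,255,255),60,(420,275,500,350),3)
show("white",(0,0,170),(180,60,255),60,(420,275,500,350),3)
show("togred",(0,150,80),(8,255,255),105,(420,275,500,350),5)
show("togblue",(100,150,60),(125,255,255),105,(420,275,500,350),5)
s=manip.read_camera("scene")
big=cv2.resize(c["img"][265:350,420:500],None,fx=6,fy=6,interpolation=cv2.INTER_CUBIC)
big2=cv2.resize(s["img"][310:430,70:200],None,fx=4,fy=4)
H=max(big.shape[0],big2.shape[0]);W=big.shape[1]+big2.shape[1]
o=np.zeros((H,min(W,1000),3),np.uint8);o[:big.shape[0],:480]=big;o[:big2.shape[0],480:480+big2.shape[1]]=big2[:,:o.shape[1]-480]
o=cv2.resize(o,None,fx=.79,fy=.79)
cv2.imwrite("pics/pan.png",o[:,:,::-1]);print(o.shape)
E
```

```text
plates red (303, 279, 31, 6) [531.   -0.8  86.   12.   88.9]
plates red (236, 278, 31, 7) [528.  190.6  87.4  11.2  83.1]
plates red (375, 261, 30, 16) [ 572.1 -206.2   89.6   11.7   64.5]
dark (237, 321, 8, 7) [403.  224.5  18.6  17.2  73.7]
dark (240, 291, 14, 28) [461.3 208.5  78.6  19.3 -15.1]
dark (389, 243, 12, 13) [ 633.1 -228.    33.9   22.2  -31.5]
yellow (312, 294, 13, 30) [453.5  -1.7  84.5  21.8  12.7]
greyremote (385, 228, 27, 33) [ 649.8 -236.1  101.    36.3  -33.1]
tray (139, 256, 74, 82) [481.5 419.  218.5 183.5  -7.3]
panel (420, 275, 80, 75) [ 453.3 -410.9  235.5  210.8  -88.9]
green (471, 290, 6, 6) [ 508.8 -451.2   14.8   14.4  -88.9]
green (449, 286, 6, 6) [ 519.  -386.    14.6   14.1  -45. ]
togred (447, 299, 11, 10) [ 474.7 -375.4   33.    20.9  -27.2]
togblue (469, 314, 11, 11) [ 435.9 -435.6   32.3   22.2   17.8]
(403, 790, 3)
```

View pics/pan.png

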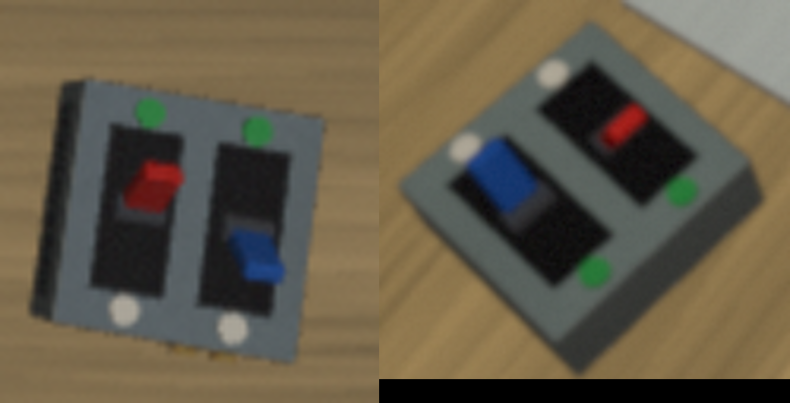

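The close-up shows the red toggle at (155,185) leaning to its green mark, so it is on. The blue one at (257,255) leans to its white mark, so it is off.

```bash
python3 - <<'E'
from h import *
c=manip.read_camera("top")
for k in blobs(hsvmask(c,(0,0,120),(30,70,255),(438,322,478,342)),5): print("white",cv2.boundingRect(k),rect(c,k,60))
m=hsvmask(c,(0,0,0),(180,255,95),(222,285,262,330))
print([ (cv2.boundingRect(k),rect(c,k,32)) for k in blobs(m)])
for k in blobs(hsvmask(c,(0,0,150),(180,255,255),(180,205,218,235)),20):print("spray",rect(c,k,150))
go(446,212,200,75)
E
```

```text
white (466, 331, 6, 7) [ 390.5 -434.5   16.9   14.4   -1.1]
white (443, 327, 6, 7) [ 400.4 -368.6   17.    14.4   -0.8]
[((237, 320, 9, 9), array([403.8, 220.2,  25. ,  20.8, -80.8])), ((240, 291, 14, 28), array([461.9, 206.8,  78.8,  21.4, -15.5]))]
spray [699.2 344.8  41.   38.7 -88.7]
cur yaw 65.5 turn -9.5 shift [-9.39 -8.22  1.03] q6 1.46
```

arm_command(series=[[0,0,0,-4.75],[0,0,0,-4.75],[-0.94,-0.82,0.1,0],[-0.94,-0.82,0.1,0],[-0.94,-0.82,0.1,0],[-0.94,-0.82,0.1,0],[-0.94,-0.82,0.1,0],[-0.94,-0.82,0.1,0],[-0.94,-0.82,0.1,0],[-0.94,-0.82,0.1,0],[-0.94,-0.82,0.1,0],[-0.93,-0.84,0.13,0]], grip=0.7)

```text
time_s: 1.45
tool_pos: [447.3, 211.2, 200.4]
orientation: [0.13, 0.991, 0.0, 0.0]
wrist_force: [0.8, 1.3, 0.1]
finger_gap: 0.701
gripper_force: 0.0
```

arm_command(series=[[0,0,0,0],[0,0,0,0],[0,0,0,0]])

```text
time_s: 1.75
tool_pos: [446.0, 213.1, 200.4]
orientation: [0.13, 0.992, 0.0, -0.0]
wrist_force: [-0.1, -0.2, -0.5]
finger_gap: 0.703
gripper_force: 0.0
```

```bash
python3 - <<'E'
from h import *
print(manip.sense()["tool_pos"])
go(446,212,15,75)
c=manip.read_camera("wrist");cv2.imwrite("pics/w1.png",c["img"][:,:,::-1])
print(proj(c,[[446.6,210.9,32],[499.6,196.4,32],[446,212,12]]))
E
```

```text
[446.04049998 213.12256184 200.43082727]
cur yaw 75.1 turn 0.1 shift [-0.01 -0.04  6.18] q6 0.58
[[311.74024001 221.52870928]
 [311.39715614 287.43262383]
 [312.98604725 214.74717607]]
```

View pics/w1.png

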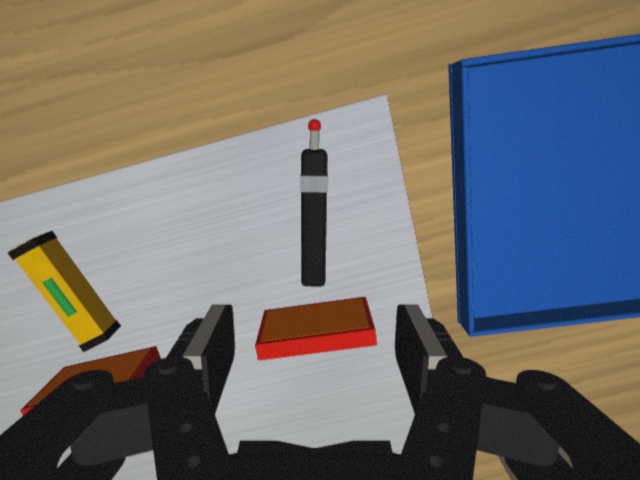

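The wrist view shows the probe bar centred at about (314,218), where I predicted (312,221). It is aligned with the jaws, so I'll grasp it.

arm_command(series=[[0,-0.03,0.6,0],[0,0,0.6,0],[0,0,0.6,0],[0,0,0.6,0],[0,0,0.6,0],[0,0,0.6,0],[0,0,0.6,0],[0,0,0.6,0],[0,0,0.6,0],[0,0,0.5,0],[0,0,0.27,0],[0,0,0,0]])

```text
time_s: 3.0
tool_pos: [445.0, 212.2, 14.5]
orientation: [0.129, 0.992, -0.0, -0.001]
wrist_force: [-0.7, -0.5, -0.1]
finger_gap: 0.698
gripper_force: 0.0
```

arm_command(series=[[0,0,0,0],[0,0,0,0],[0,0,0,0],[0,0,0,0],[0,0,0,0],[0,0,0,0],[0,0,0,0],[0,0,0,0]], grip=0, newtons=50)

```text
time_s: 3.8
tool_pos: [447.4, 212.0, 16.4]
orientation: [0.13, 0.991, 0.001, 0.001]
wrist_force: [-0.2, 0.1, 6.0]
finger_gap: 0.218
gripper_force: 49.8
```

arm_command(series=[[0,0,-0.5,0],[0,0,-0.8,0],[0,0,-0.8,0],[0,0,-0.8,0],[0,0,-0.8,0],[0,0,0,0],[0,0,0,0]])

```text
time_s: 4.5
tool_pos: [446.6, 211.7, 126.3]
orientation: [0.13, 0.991, 0.0, 0.0]
wrist_force: [-0.3, 0.9, -1.8]
finger_gap: 0.217
gripper_force: 48.9
```

```bash
python3 - <<'E'
from h import *
s=manip.sense();print(s["tool_pos"],s["finger_gap"],s["gripper_force"])
a=np.radians(-7.3);ex=np.array([np.cos(a),np.sin(a)]);ey=np.array([-ex[1],ex[0]])
T=np.array([481.5,419])
for n,u,v in(("probe",-65,12),("level",0,0),("remote",65,0)):
    p=T+u*ex+v*ey;print(n,p.round(1))
p=T-65*ex+10*ey
go(*p,126,-7.3)
E
```

```text
[446.60465597 211.65240607 126.26042282] 0.21734486858746432 48.94752323627472
probe [418.6 439.2]
level [481.5 419. ]
remote [546.  410.7]
cur yaw 75.0 turn 82.3 shift [ 7.34 -1.89  0.01] q6 0.58
```

arm_command(series=[[0,0,0,8.23],[0,0,0,8.23],[0,0,0,8.23],[0,0,0,8.23],[0,0,0,8.23],[0,0,0,8.23],[0,0,0,8.23],[0,0,0,8.23],[0,0,0,8.23],[0,0,0,8.23]])

```text
time_s: 5.5
tool_pos: [444.9, 211.1, 124.3]
orientation: [0.752, 0.659, -0.002, -0.001]
wrist_force: [-0.2, -0.4, -0.8]
finger_gap: 0.219
gripper_force: 48.9
```

arm_command(series=[[0.4,-0.1,0,0],[0.8,-0.23,0,0],[0.9,-0.26,0,0],[0.9,-0.26,0,0],[0.9,-0.26,0,0],[0.9,-0.26,0,0],[0.9,-0.26,0,0],[0.6,-0.17,0,0],[0.31,-0.09,0,0],[0,0,0,0],[0,0,0,0]])

```text
time_s: 6.6
tool_pos: [414.7, 414.9, 125.7]
orientation: [0.75, 0.661, -0.001, 0.0]
wrist_force: [-0.3, -0.5, -0.9]
finger_gap: 0.219
gripper_force: 55.1
```

```bash
python3 - <<'E'
from h import *
s=manip.sense();print(s["tool_pos"],s["finger_gap"],s["gripper_force"])
go(415.5,415.4,11,-7.3)
c=manip.read_camera("top");k=c["img"][230:350,120:330];cv2.imwrite("pics/t2.png",cv2.resize(k,None,fx=3.5,fy=3.5)[:,:,::-1])
E
```

```text
[414.69830538 414.92165287 125.65411765] 0.21865996121943165 55.07862389087677
cur yaw -7.2 turn 0.1 shift [0.02 0.03 3.82] q6 2.37
```

View pics/t2.png

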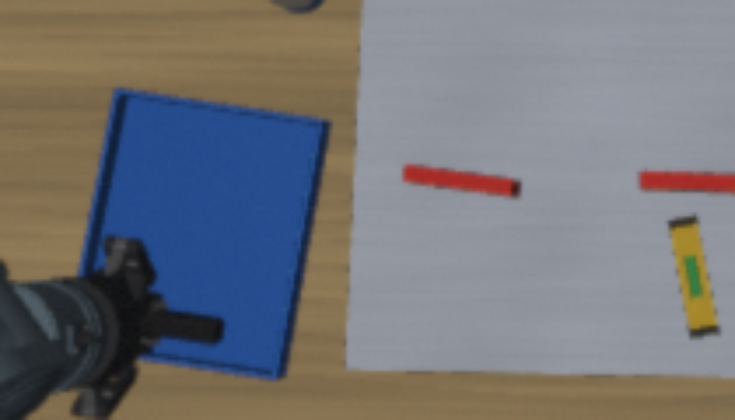

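The probe is held over the lower end of the tray, with its bar at about (180,325) in the crop. I'll lower and release it.

arm_command(series=[[0,0,0.4,0],[0,0,0.5,0],[0,0,0.5,0],[0,0,0.5,0],[0,0,0.5,0],[0,0,0.5,0],[0,0,0.4,0],[0,0,0.3,0],[0,0,0.2,0],[0,0,0,0],[0,0,0,0]])

```text
time_s: 7.75
tool_pos: [415.4, 415.7, 12.6]
orientation: [0.75, 0.661, 0.0, -0.0]
wrist_force: [-0.3, 1.1, -1.3]
finger_gap: 0.22
gripper_force: 55.1
```

arm_command(series=[[0,0,0,0],[0,0,0,0],[0,0,0,0],[0,0,0,0],[0,0,-0.4,0],[0,0,-0.8,0],[0,0,-0.9,0],[0,0,-0.9,0],[0,0,-0.9,0],[0,0,-0.9,0],[0,0,-0.9,0],[0,0,0,0]], grip=0.5)

```text
time_s: 8.95
tool_pos: [417.3, 417.3, 188.8]
orientation: [0.75, 0.661, 0.004, 0.0]
wrist_force: [0.6, 0.2, 0.7]
finger_gap: 0.502
gripper_force: 0.0
```

```bash
python3 - <<'E'
from h import *
c=manip.read_camera("top")
for k in blobs(hsvmask(c,(15,120,100),(40,255,255),(222,212,414,338))): r=rect(c,k,36);print(r)
s=manip.sense();print(s["tool_pos"],s["finger_gap"])
go(r[0],r[1],170,(r[4]+90))
E
```

```text
[453.5  -1.7  84.5  21.8  12.7]
[416.54147477 416.69418171 186.47161767] 0.5039766176263796
cur yaw -7.3 turn 70.0 shift [-1.87 13.88  0.5 ] q6 2.38
```

arm_command(series=[[0,0,0,-8.5],[0,0,0,-8.5],[0,0,0,-8.5],[0,0,0,-8.5],[0,0,0,-8.5],[0,0,0,-8.5],[0,0,0,-8.5],[0,0,0,-8.5],[0,0,0,-8.5],[0,0,0,-8.5],[0,0,0,-8.5],[0,0,0,-8.5]])

```text
time_s: 10.2
tool_pos: [414.4, 414.9, 182.2]
orientation: [-0.044, 0.999, -0.001, -0.001]
wrist_force: [0.2, -0.2, 0.6]
finger_gap: 0.501
gripper_force: 0.0
```

arm_command(series=[[0,0,0,-8],[0.17,-1,0,0],[0.17,-1,0,0],[0.17,-1,0,0],[0.17,-1,0,0],[0.17,-1,0,0],[0.17,-1,0,0],[0.17,-1,0,0],[0.17,-1,0,0],[0.17,-1,0,0],[0.17,-1,0,0],[0.17,-1,0,0]])

```text
time_s: 11.4
tool_pos: [432.2, 80.0, 182.5]
orientation: [-0.111, 0.994, 0.0, -0.001]
wrist_force: [0.2, -1.1, -0.4]
finger_gap: 0.497
gripper_force: 0.0
```

arm_command(series=[[0,-1,0.2,0],[0,-1,0.3,0],[0,-0.88,0,0],[0,0,0,0],[0,0,0,0],[0,0,0,0]])

```text
time_s: 12.0
tool_pos: [451.6, -2.3, 167.9]
orientation: [-0.111, 0.994, 0.0, -0.0]
wrist_force: [-0.0, 0.1, 0.4]
finger_gap: 0.498
gripper_force: 0.0
```

```bash
python3 - <<'E'
from h import *
c=manip.read_camera("top")
for k in blobs(hsvmask(c,(15,120,100),(40,255,255),(222,212,414,338))): print(rect(c,k,36))
w=manip.read_camera("wrist")
for k in blobs(hsvmask(w,(15,120,100),(40,255,255)),300): r=rect(w,k,36);print("w",r,cv2.boundingRect(k))
go(453.5,-1.7,16,102.7)
t=c["img"][230:350,120:330];a=cv2.resize(t,None,fx=2,fy=2)
o=np.zeros((480,800,3),np.uint8);o[:,:400]=cv2.resize(w["img"],(400,300))[:0].sum() if 0 else 0
o[:300,:400]=cv2.resize(w["img"],(400,300));o[:200,400:750]=cv2.resize(t,(350,200))
cv2.imwrite("pics/p3.png",o[:300,:,::-1])
E
```

```text
w [453.6  -1.7  85.2  23.2  12.1] (297, 173, 35, 120)
cur yaw 102.8 turn 0.1 shift [-0.06 -0.    5.07] q6 -0.37
```

View pics/p3.png

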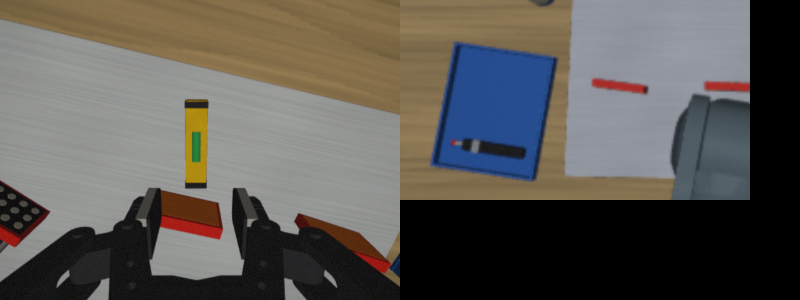

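The wrist view shows the level centred at (196,143) of the crop and aligned with the jaws. The probe lies in the tray at (487,148) of the crop. I'll grasp the level.

arm_command(series=[[-0.06,0,0.5,0],[0,0,0.5,0],[0,0,0.5,0],[0,0,0.5,0],[0,0,0.5,0],[0,0,0.5,0],[0,0,0.5,0],[0,0,0.5,0],[0,0,0.5,0],[0,0,0.4,0],[0,0,0.15,0],[0,0,0,0]])

```text
time_s: 13.3
tool_pos: [453.4, -2.0, 16.4]
orientation: [-0.112, 0.994, 0.0, -0.001]
wrist_force: [-0.2, 1.1, 0.2]
finger_gap: 0.499
gripper_force: 0.0
```

arm_command(series=[[0,0,0,0],[0,0,0,0],[0,0,0,0],[0,0,0,0],[0,0,0,0],[0,0,0,0],[0,0,0,0]], grip=0)

```text
time_s: 14.0
tool_pos: [454.9, -2.6, 17.6]
orientation: [-0.111, 0.994, 0.0, 0.001]
wrist_force: [-2.0, 1.2, 6.3]
finger_gap: 0.267
gripper_force: 49.8
```

arm_command(series=[[0,0,-0.5,0],[0,0,-0.8,0],[0,0,-0.8,0],[0,0,-0.8,0],[0,0,-0.8,0],[0,0,-0.3,0],[0,0,0,0],[0,0,0,0]])

```text
time_s: 14.8
tool_pos: [453.4, -2.5, 135.8]
orientation: [-0.111, 0.994, 0.0, -0.001]
wrist_force: [-0.5, 0.6, -0.7]
finger_gap: 0.268
gripper_force: 49.1
```

```bash
python3 - <<'E'
from h import *
s=manip.sense();print(s["tool_pos"],s["finger_gap"],s["gripper_force"])
go(481.5,419,135,102.7)
go(481.5,419,135,-7.3)
E
```

```text
[453.4432838   -2.53211768 135.83720486] 0.2675826867467889 49.101011753082275
cur yaw 102.7 turn 0.0 shift [-4.   13.5   0.03] q6 -0.37
cur yaw 102.7 turn -70.0 shift [-14.06   0.86   0.03] q6 -0.37
```

arm_command(series=[[-0.14,0.5,0,0],[-0.29,1,0,0],[-0.3,1,0,0],[-0.3,1,0,0],[-0.3,1,0,0],[-0.3,1,0,0],[-0.3,1,0,0],[-0.3,1,0,0],[-0.3,1,0,0],[-0.3,1,0,0],[-0.3,1,0,0],[-0.3,1,0,0]])

```text
time_s: 16.0
tool_pos: [477.1, 357.2, 134.5]
orientation: [-0.111, 0.994, -0.001, -0.002]
wrist_force: [0.1, -0.4, -1.4]
finger_gap: 0.267
gripper_force: 49.2
```

arm_command(series=[[-0.3,1,0,0],[-0.27,0.7,0,0],[0,0.3,0,0],[0,0,0,-7.78],[0,0,0,-7.78],[0,0,0,-7.78],[0,0,0,-7.78],[0,0,0,-7.78],[0,0,0,-7.78],[0,0,0,-7.78],[0,0,0,-7.78],[0,0,0,-7.76]])

```text
time_s: 17.2
tool_pos: [480.8, 417.5, 135.2]
orientation: [-0.663, 0.749, 0.0, -0.002]
wrist_force: [0.8, -1.1, -0.6]
finger_gap: 0.268
gripper_force: 49.2
```

arm_command(series=[[0,0,0,0],[0,0,0,0]])

```text
time_s: 17.4
tool_pos: [481.2, 418.0, 135.8]
orientation: [-0.66, 0.751, 0.0, -0.001]
wrist_force: [0.2, -0.6, -1.2]
finger_gap: 0.266
gripper_force: 49.2
```

```bash
python3 - <<'E'
from h import *
s=manip.sense();print(s["tool_pos"],s["finger_gap"],s["gripper_force"])
go(481.5,419,12,172.7)
E
```

```text
[481.15483912 418.03639316 135.84907225] 0.26582363458555386 49.22955393791199
cur yaw 172.6 turn -0.1 shift [-0.04 -0.01  4.13] q6 -0.83
```

arm_command(series=[[0,0,0.4,0],[0,0,0.5,0],[0,0,0.5,0],[0,0,0.5,0],[0,0,0.5,0],[0,0,0.5,0],[0,0,0.5,0],[0,0,0.4,0],[0,0,0.3,0],[0,0,0,0],[0,0,0,0]])

```text
time_s: 18.5
tool_pos: [481.8, 418.9, 13.9]
orientation: [-0.661, 0.751, 0.0, 0.0]
wrist_force: [-0.1, -0.1, -0.6]
finger_gap: 0.269
gripper_force: 49.2
```

arm_command(series=[[0,0,0,0],[0,0,0,0],[0,0,0,0],[0,0,0,0],[0,0,-0.4,0],[0,0,-0.8,0],[0,0,-0.9,0],[0,0,-0.9,0],[0,0,-0.9,0],[0,0,-0.9,0],[0,0,-0.6,0],[0,0,0,0]], grip=0.55)

```text
time_s: 19.7
tool_pos: [483.6, 420.2, 180.2]
orientation: [-0.661, 0.75, -0.0, 0.004]
wrist_force: [-0.5, -0.7, 0.1]
finger_gap: 0.551
gripper_force: 0.0
```

```bash
python3 - <<'E'
from h import *
c=manip.read_camera("top")
for k in blobs(hsvmask(c,(0,0,60),(180,80,125),(380,222,414,264))): print(rect(c,k,32))
s=manip.sense();print(s["tool_pos"],s["finger_gap"])
go(649.8,-236.1,180,172.6)
go(649.8,-236.1,180,56.9)
E
```

```text
[ 649.7 -236.2  101.2   36.   -32.4]
[482.77394167 419.66166532 177.97552222] 0.5547750193817677
cur yaw 172.7 turn 0.1 shift [20.96 -8.34 -0.1 ] q6 -0.83
cur yaw 172.7 turn -64.2 shift [16.6  15.27 -0.1 ] q6 -0.83
```

arm_command(series=[[0,0,0,8.27],[0,0,0,8.27],[0,0,0,8.27],[0,0,0,8.27],[0,0,0,8.27],[0,0,0,8.27],[0,0,0,8.27],[0,0,0,8.27],[0,0,0,8.27],[0,0,0,8.27],[0,0,0,8.27],[0,0,0,8.27]])

```text
time_s: 20.95
tool_pos: [480.8, 418.2, 174.0]
orientation: [0.146, 0.989, -0.001, -0.001]
wrist_force: [1.0, -0.5, 0.4]
finger_gap: 0.551
gripper_force: 0.0
```

arm_command(series=[[0,0,0,8.27],[0,0,0,8.27],[-0.98,-0.9,0,0],[-0.98,-0.9,0,0],[-0.98,-0.9,0,0],[-0.98,-0.9,0,0],[-0.98,-0.9,0,0],[-0.98,-0.9,0,0],[-0.98,-0.9,0,0],[-0.98,-0.9,0,0],[-0.98,-0.9,0,0],[-0.98,-0.9,0,0]])

```text
time_s: 22.15
tool_pos: [580.1, 30.7, 174.3]
orientation: [0.284, 0.959, -0.0, -0.001]
wrist_force: [0.2, 0.1, 0.4]
finger_gap: 0.549
gripper_force: 0.0
```

arm_command(series=[[-0.98,-0.9,0,0],[-0.98,-0.9,0,0],[-0.98,-0.9,0,0],[-0.98,-0.9,0,0],[-0.98,-0.9,0,0],[-0.98,-0.9,0,0],[-0.92,-0.87,0,0],[0,0,0,0],[0,0,0,0],[0,0,0,0]])

```text
time_s: 23.15
tool_pos: [648.8, -235.4, 174.8]
orientation: [0.284, 0.959, 0.0, -0.001]
wrist_force: [-0.0, -0.8, -0.2]
finger_gap: 0.552
gripper_force: 0.0
```

```bash
python3 - <<'E'
from h import *
s=manip.sense();print(s["tool_pos"],s["finger_gap"])
w=manip.read_camera("wrist");c=manip.read_camera("top")
uv=proj(w,[[649.8,-236,32]]);print(uv)
for k in blobs(hsvmask(w,(0,0,0),(180,90,130),(int(uv[0,0])-70,int(uv[0,1])-90,int(uv[0,0])+70,int(uv[0,1])+75)),300): print("w",rect(w,k,32),cv2.boundingRect(k))
go(649.8,-236.1,16,57)
o=np.zeros((300,800,3),np.uint8)
o[:300,:400]=cv2.resize(w["img"],(400,300));o[:,400:]=cv2.resize(c["img"][240:345,125:265],(400,300))
cv2.imwrite("pics/p4.png",o[:,:,::-1])
E
```

```text
[ 648.82619151 -235.39603313  174.77783409] 0.5518509960940758
[[314.72536327 230.38112643]]
w [ 649.7 -237.9   99.8   33.7  -32.1] (288, 161, 49, 136)
cur yaw 57.1 turn 0.1 shift [-0.04 -0.02  5.32] q6 0.14
```

View pics/p4.png

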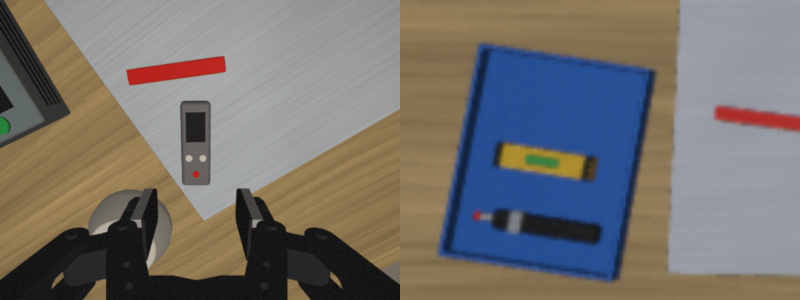

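The remote is centred at (196,143) in the wrist half of the crop and aligned. The level and probe both lie in the tray. I'll grasp the remote.

arm_command(series=[[-0.03,-0.05,0.5,0],[0,0,0.5,0],[0,0,0.5,0],[0,0,0.5,0],[0,0,0.5,0],[0,0,0.5,0],[0,0,0.5,0],[0,0,0.5,0],[0,0,0.5,0],[0,0,0.5,0],[0,0,0.3,0],[0,0,0,0]])

```text
time_s: 24.45
tool_pos: [648.2, -236.8, 15.4]
orientation: [0.284, 0.959, 0.0, -0.002]
wrist_force: [-0.3, -0.3, -0.3]
finger_gap: 0.551
gripper_force: 0.0
```

arm_command(series=[[0,0,0,0],[0,0,0,0],[0,0,0,0],[0,0,0,0],[0,0,0,0],[0,0,0,0],[0,0,0,0]], grip=0)

```text
time_s: 25.15
tool_pos: [650.0, -238.6, 17.5]
orientation: [0.284, 0.959, 0.0, 0.001]
wrist_force: [0.2, 0.9, 5.2]
finger_gap: 0.382
gripper_force: 52.5
```

arm_command(series=[[0,0,-0.5,0],[0,0,-0.8,0],[0,0,-0.8,0],[0,0,-0.8,0],[0,0,-0.8,0],[0,0,-0.3,0],[0,0,0,0],[0,0,0,0]])

```text
time_s: 25.95
tool_pos: [648.8, -238.1, 135.3]
orientation: [0.284, 0.959, 0.0, -0.001]
wrist_force: [-0.3, 0.0, -2.2]
finger_gap: 0.383
gripper_force: 51.9
```

```bash
python3 - <<'E'
from h import *
s=manip.sense();print(s["tool_pos"],s["finger_gap"],s["gripper_force"])
go(546,410.7,140,57)
E
```

```text
[ 648.84483473 -238.14236106  135.2940803 ] 0.38270191229518935 51.891024112701416
cur yaw 57.0 turn -0.0 shift [14.65 16.27 -0.13] q6 0.13
```

arm_command(series=[[0.5,0.55,0,0],[0.9,1,0,0],[0.9,1,0,0],[0.9,1,0,0],[0.9,1,0,0],[0.9,1,0,0],[0.9,1,0,0],[0.9,1,0,0],[0.9,1,0,0],[0.9,1,0,0],[0.9,1,0,0],[0.9,1,0,0]])

```text
time_s: 27.15
tool_pos: [575.0, 223.4, 134.7]
orientation: [0.284, 0.959, -0.001, -0.001]
wrist_force: [0.7, -0.6, -0.9]
finger_gap: 0.383
gripper_force: 51.9
```

arm_command(series=[[0.9,1,0,0],[0.9,1,0,0],[0.9,1,0,0],[0.9,1,0,0],[0.65,0.72,0,0],[0,0,0,0],[0,0,0,0]])

```text
time_s: 27.85
tool_pos: [545.8, 410.3, 134.6]
orientation: [0.284, 0.959, -0.001, -0.001]
wrist_force: [-0.6, -0.1, -0.6]
finger_gap: 0.383
gripper_force: 51.9
```

arm_command(series=[[0,0,0,8.04],[0,0,0,8.04],[0,0,0,8.04],[0,0,0,8.04],[0,0,0,8.04],[0,0,0,8.04],[0,0,0,8.04],[0,0,0,8.04],[0,0,0,0],[0,0,0,0]])

```text
time_s: 28.85
tool_pos: [547.1, 409.1, 136.2]
orientation: [0.751, 0.661, -0.001, -0.0]
wrist_force: [0.1, -0.1, -0.9]
finger_gap: 0.384
gripper_force: 51.9
```

```bash
python3 - <<'E'
from h import *
s=manip.sense();print(s["tool_pos"],s["finger_gap"],s["gripper_force"])
go(544,410.7,13,-7.3)
w=manip.read_camera("wrist")
c=manip.read_camera("top")
o=np.zeros((300,800,3),np.uint8)
o[:300,:400]=cv2.resize(w["img"],(400,300));o[:,400:]=cv2.resize(c["img"][240:345,125:265],(400,300))
cv2.imwrite("pics/p5.png",o[:,:,::-1])
E
```

```text
[547.12962339 409.05481314 136.2329296 ] 0.38358385947543605 51.91725969314575
cur yaw -7.3 turn 0.0 shift [ 0.04 -0.11  4.11] q6 2.25
```

View pics/p5.png

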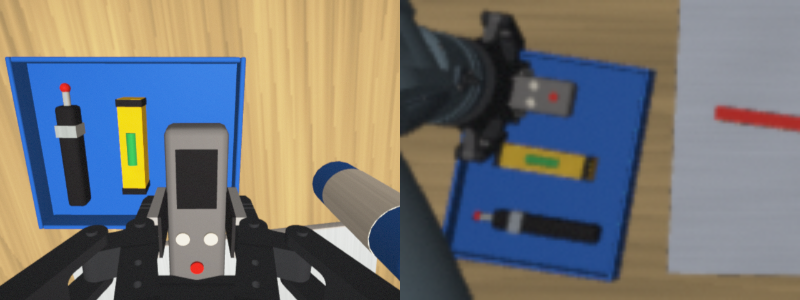

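The remote is held clear of the level at (131,145) of the crop and over the free end of the tray. I'll lower and release it.

arm_command(series=[[0,-0.05,0.4,0],[0,0,0.5,0],[0,0,0.5,0],[0,0,0.5,0],[0,0,0.5,0],[0,0,0.5,0],[0,0,0.5,0],[0,0,0.4,0],[0,0,0.3,0],[0,0,0,0],[0,0,0,0]])

```text
time_s: 30.05
tool_pos: [545.6, 410.7, 13.9]
orientation: [0.751, 0.66, 0.0, -0.0]
wrist_force: [0.1, 0.1, -0.7]
finger_gap: 0.379
gripper_force: 51.9
```

arm_command(series=[[0,0,0,0],[0,0,0,0],[0,0,0,0],[0,0,0,0],[0,0,-0.4,0],[0,0,-0.8,0],[0,0,-0.9,0],[0,0,-0.9,0],[0,0,-0.9,0],[0,0,-0.9,0],[0,0,-0.6,0],[0,0,0,0]], grip=0.58)

```text
time_s: 31.25
tool_pos: [547.5, 411.8, 180.5]
orientation: [0.751, 0.66, 0.004, 0.001]
wrist_force: [0.9, 0.3, -0.0]
finger_gap: 0.579
gripper_force: 0.0
```

```bash
python3 - <<'E'
from h import *
c=manip.read_camera("top")
for k in blobs(hsvmask(c,(0,150,80),(8,255,255),(222,212,414,338))): print(rect(c,k,72))
s=manip.sense();print(s["tool_pos"],s["finger_gap"])
w=manip.read_camera("wrist")
o=np.zeros((300,800,3),np.uint8)
o[:300,:400]=cv2.resize(w["img"],(400,300));o[:,400:]=cv2.resize(c["img"][240:345,125:265],(400,300))
cv2.imwrite("pics/p6.png",o[:,:,::-1])
go(590,190,190,83.1)
E
```

```text
[531.   -0.8  86.   12.   88.9]
[528.2 190.5  87.4  10.8  83.1]
[ 572.1 -206.2   89.6   11.7   64.5]
[546.66062818 411.29989072 178.13709044] 0.5806067589062048
cur yaw -7.4 turn 89.5 shift [ 2.35  7.13 -0.46] q6 2.25
```

View pics/p6.png

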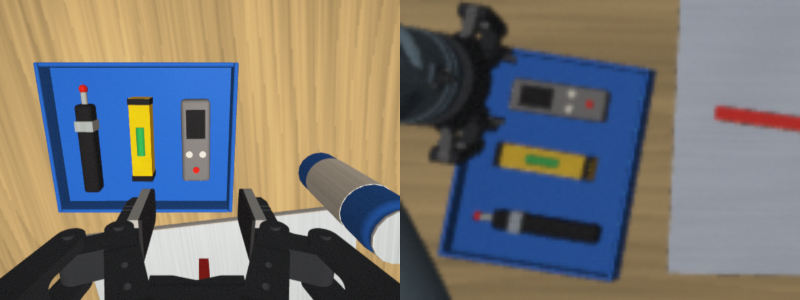

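All three tools lie in the tray and the plates still stand. Next I'll tip plate 1 with closed fingers.

```bash
python3 - <<'E'
from h import *
go(572.7,185,140,83.1)
E
```

```text
cur yaw -7.4 turn 89.5 shift [1.79 7.36 1.21] q6 2.25
```

arm_command(series=[[0,0,0,-8.23],[0,0,0,-8.23],[0,0,0,-8.23],[0,0,0,-8.23],[0,0,0,-8.23],[0,0,0,-8.23],[0,0,0,-8.23],[0,0,0,-8.23],[0,0,0,-8.23],[0,0,0,-8.23],[0,0,0,-8.23]], grip=0)

```text
time_s: 32.45
tool_pos: [544.5, 409.9, 173.6]
orientation: [0.057, 0.998, -0.001, -0.002]
wrist_force: [0.3, -0.0, 0.4]
finger_gap: 0.003
gripper_force: 0.0
```

```bash
python3 - <<'E'
from h import *
go(572.7,185,140,83.1)
E
```

```text
cur yaw 83.5 turn 0.4 shift [-1.84 -7.33  1.13] q6 0.67
```

arm_command(series=[[-0.23,-0.92,0.14,0],[-0.23,-0.92,0.14,0],[-0.23,-0.92,0.14,0],[-0.23,-0.92,0.14,0],[-0.23,-0.92,0.14,0],[-0.23,-0.92,0.14,0],[-0.23,-0.92,0.14,0],[-0.23,-0.92,0.15,0],[0,0,0,0],[0,0,0,0]])

```text
time_s: 33.45
tool_pos: [573.0, 184.2, 140.4]
orientation: [0.06, 0.998, -0.0, -0.001]
wrist_force: [-1.0, 0.6, 0.8]
finger_gap: 0.009
gripper_force: 0.0
```

arm_command(series=[[0,0,0.5,0],[0,0,0.5,0],[0,0,0.5,0],[0,0,0.5,0],[0,0,0.5,0],[0,0,0.27,0],[0,0,0,0],[0,0,0,0]])

```text
time_s: 34.25
tool_pos: [574.1, 185.4, 59.0]
orientation: [0.059, 0.998, 0.0, 0.0]
wrist_force: [1.3, -0.6, -0.4]
finger_gap: 0.001
gripper_force: 0.0
```

```bash
python3 - <<'E'
from h import *
s=manip.sense();print(s["tool_pos"])
w=manip.read_camera("wrist")
cv2.imwrite("pics/p7.png",cv2.resize(w["img"],(400,300))[:,:,::-1])
E
```

```text
[574.1304333  185.39416528  59.01365453]
```

View pics/p7.png

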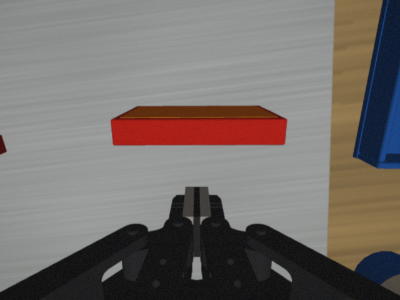

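The plate top edge is centred at (199,130), in line with the closed fingers at (198,200). I'll push gently.

arm_command(series=[[0.2,0,0,0],[0.2,0,0,0],[0.2,0,0,0],[0.15,0,0,0],[0.12,0,0,0],[0.12,0,0,0],[0.12,0,0,0],[0.12,0,0,0],[0.12,0,0,0],[0.12,0,0,0],[0.12,0,0,0],[0,0,0,0]])

```text
time_s: 35.5
tool_pos: [526.1, 190.5, 58.7]
orientation: [0.059, 0.998, -0.0, -0.0]
wrist_force: [0.0, 0.4, 0.5]
finger_gap: 0.002
gripper_force: 0.0
```

arm_command(series=[[0.15,0,0,0],[0.15,0,0,0],[0,0,0,0],[0,0,0,0],[0,0,0,0],[0,0,0,0],[0,0,-0.6,0],[0,0,-0.9,0],[0,0,-0.9,0],[0,0,-0.9,0],[0,0,0,0]])

```text
time_s: 36.6
tool_pos: [520.8, 192.2, 161.9]
orientation: [0.06, 0.998, 0.001, 0.004]
wrist_force: [0.2, 0.4, -0.3]
finger_gap: 0.0
gripper_force: 0.0
```

```bash
python3 - <<'E'
from h import *
w=manip.read_camera("wrist")
cv2.imwrite("pics/p8.png",cv2.resize(w["img"],(400,300))[:,:,::-1])
go(576,0,140,88.9)
E
```

```text
cur yaw 83.2 turn -5.7 shift [-2.   -6.36  0.66] q6 0.36
```

View pics/p8.png

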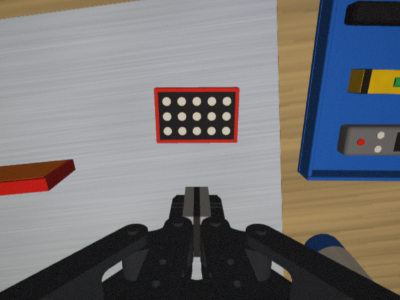

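Plate 1 lies flat with its dots up. Plate 3 is next.

arm_command(series=[[0,0,0,-5.7],[-0.25,-0.79,0,0],[-0.25,-0.79,0,0],[-0.25,-0.79,0,0],[-0.25,-0.79,0,0],[-0.25,-0.79,0,0],[-0.25,-0.79,0,0],[-0.25,-0.79,0,0],[-0.25,-0.83,0,0],[0,0,0,0],[0,0,0,0]])

```text
time_s: 37.75
tool_pos: [573.3, -0.6, 156.4]
orientation: [0.01, 1.0, 0.0, -0.001]
wrist_force: [-0.4, 0.3, 0.8]
finger_gap: 0.004
gripper_force: 0.0
```

arm_command(series=[[0,0,0.6,0],[0,0,0.6,0],[0,0,0.6,0],[0,0,0.6,0],[0,0,0.6,0],[0,0,0.4,0],[0,0,0,0],[0,0,0,0]])

```text
time_s: 38.55
tool_pos: [573.9, 0.1, 55.9]
orientation: [0.009, 1.0, 0.0, -0.0]
wrist_force: [0.7, -0.3, 0.5]
finger_gap: 0.002
gripper_force: 0.0
```

```bash
python3 - <<'E'
from h import *
s=manip.sense();print(s["tool_pos"]);go(531,-1,58,88.9)
w=manip.read_camera("wrist")
for k in blobs(hsvmask(w,(0,150,80),(8,255,255),(150,100,500,330)),300): print(cv2.boundingRect(k))
E
```

```text
[5.73903822e+02 1.43338301e-01 5.58813827e+01]
cur yaw 88.9 turn 0.0 shift [ 1.43 -0.07 -0.07] q6 -0.09
(165, 190, 286, 56)
```

arm_command(series=[[0.2,-0.05,0,0],[0.2,0,0,0],[0.15,0,0,0],[0.12,0,0,0],[0.12,0,0,0],[0.12,0,0,0],[0.12,0,0,0],[0.12,0,0,0],[0.12,0,0,0],[0.12,0,0,0],[0.12,0,0,0],[0.12,0,0,0]])

```text
time_s: 39.8
tool_pos: [524.9, -0.9, 55.8]
orientation: [0.01, 1.0, 0.0, 0.0]
wrist_force: [0.7, 0.8, 0.7]
finger_gap: -0.002
gripper_force: 0.0
```

arm_command(series=[[0.15,0,0,0],[0,0,0,0],[0,0,0,0],[0,0,0,0],[0,0,0,0],[0,0,-0.6,0],[0,0,-0.9,0],[0,0,-0.9,0],[0,0,-0.9,0],[0,0,0,0]])

```text
time_s: 40.8
tool_pos: [523.7, -1.2, 158.7]
orientation: [0.01, 1.0, -0.0, 0.004]
wrist_force: [1.2, -0.6, -1.0]
finger_gap: 0.001
gripper_force: 0.0
```

```bash
python3 - <<'E'
from h import *
w=manip.read_camera("wrist")
cv2.imwrite("pics/p9.png",cv2.resize(w["img"],(400,300))[:,:,::-1])
n=np.array([np.sin(np.radians(64.5)),-np.cos(np.radians(64.5))])
p=np.array([572.1,-206.2])-45*n;print(p)
go(*p,150,64.5)
E
```

```text
[ 531.4836622  -186.82700064]
cur yaw 88.9 turn 24.4 shift [-2.93 -5.46  0.23] q6 -0.10
```

View pics/p9.png

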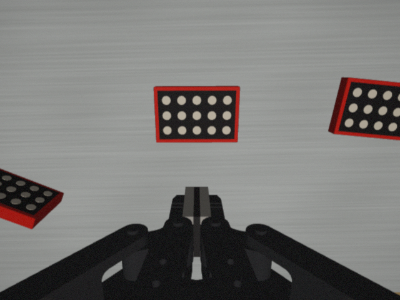

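Plate 3 lies flat with its dots up at (198,115). Plate 2 shows its dotted face towards the robot, so I'll push it from there along tool -x.

arm_command(series=[[0,0,0,8.13],[0,0,0,8.13],[0,0,0,8.14],[-0.37,-0.68,0,0],[-0.37,-0.68,0,0],[-0.37,-0.68,0,0],[-0.37,-0.68,0,0],[-0.37,-0.68,0,0],[-0.37,-0.68,0,0],[-0.37,-0.68,0,0],[-0.34,-0.7,0,0],[0,0,0,0]])

```text
time_s: 42.05
tool_pos: [528.9, -188.8, 153.2]
orientation: [0.223, 0.975, -0.0, -0.001]
wrist_force: [0.5, -0.4, 0.3]
finger_gap: -0.003
gripper_force: 0.0
```

arm_command(series=[[0,0,0.6,0],[0,0,0.6,0],[0,0,0.6,0],[0,0,0.6,0],[0,0,0.6,0],[0,0,0.3,0],[0,0,0,0],[0,0,0,0]])

```text
time_s: 42.85
tool_pos: [529.4, -186.1, 55.9]
orientation: [0.221, 0.975, 0.0, -0.0]
wrist_force: [-0.8, -0.4, 0.5]
finger_gap: 0.001
gripper_force: 0.0
```

```bash
python3 - <<'E'
from h import *
s=manip.sense();print(s["tool_pos"]);go(572.1,-206.2,58,64.5)
E
```

```text
[ 529.399409   -186.14006469   55.85923856]
cur yaw 64.5 turn -0.0 shift [-1.57  0.01 -0.07] q6 -0.01
```

arm_command(series=[[-0.2,0,0,0],[-0.2,0,0,0],[-0.2,0,0,0],[-0.15,0,0,0],[-0.12,0,0,0],[-0.12,0,0,0],[-0.12,0,0,0],[-0.12,0,0,0],[-0.12,0,0,0],[-0.12,0,0,0],[-0.12,0,0,0],[-0.12,0,0,0]])

```text
time_s: 44.05
tool_pos: [576.0, -208.8, 55.8]
orientation: [0.221, 0.975, 0.0, 0.0]
wrist_force: [0.0, 0.3, -0.2]
finger_gap: -0.002
gripper_force: 0.0
```

arm_command(series=[[-0.12,0,0,0],[-0.12,0,0,0],[0,0,0,0],[0,0,0,0],[0,0,0,0],[0,0,0,0],[0,0,-0.6,0],[0,0,-0.9,0],[0,0,-0.9,0],[0,0,-0.9,0],[0,0,-0.5,0],[0,0,0,0]])

```text
time_s: 45.25
tool_pos: [583.9, -212.5, 172.7]
orientation: [0.221, 0.975, -0.001, 0.003]
wrist_force: [0.7, 0.1, -0.4]
finger_gap: 0.001
gripper_force: 0.0
```

```bash
python3 - <<'E'
from h import *
e=np.array([.990,-.143]);y=np.array([.143,.990]);L=np.array([454.7,-410.1])-33*y
p=L-65*e;print(L,p)
go(*p,175,81.8)
c=manip.read_camera("scene")
cv2.imwrite("pics/p10.png",cv2.resize(c["img"][130:420,70:450],(570,435))[:,:,::-1])
E
```

```text
[ 449.981 -442.77 ] [ 385.631 -433.475]
cur yaw 64.5 turn -17.3 shift [ 5.49 -8.23 -0.09] q6 -0.01
```

View pics/p10.png

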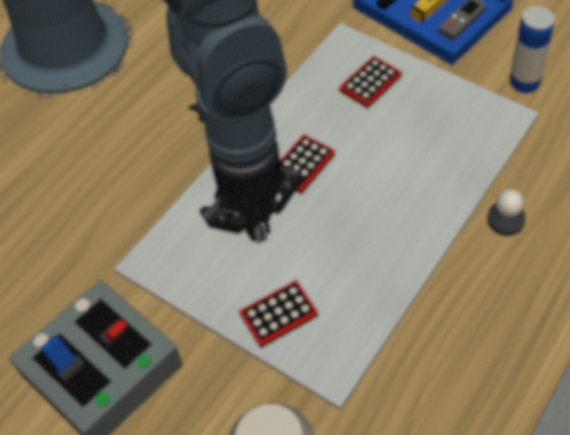

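All three plates lie flat with their dots up. Only the blue toggle leans to white (60,350), so that is the one to flip.

arm_command(series=[[0,0,0,-8.6],[0,0,0,-8.5]])

```text
out of range; nothing moved
```

arm_command(series=[[0,0,0,-8.58],[0,0,0,-8.58],[0.55,-0.82,0,0],[0.55,-0.82,0,0],[0.55,-0.82,0,0],[0.55,-0.82,0,0],[0.55,-0.82,0,0],[0.55,-0.82,0,0],[0.55,-0.82,0,0],[0.55,-0.82,0,0],[0.55,-0.82,0,0],[0.54,-0.85,0,0]])

```text
time_s: 46.5
tool_pos: [381.7, -431.8, 167.8]
orientation: [0.073, 0.997, 0.001, -0.001]
wrist_force: [0.3, -0.5, -0.2]
finger_gap: 0.001
gripper_force: 0.0
```

```bash
python3 - <<'E'
from h import *
print(manip.sense()["tool_pos"])
go(385.6,-433.5,92,81.8)
E
```

```text
[ 381.72914745 -431.78241112  167.84681824]
cur yaw 81.6 turn -0.2 shift [-0.14 -0.04  2.53] q6 -0.81
```

arm_command(series=[[0,0,0.5,0],[0,0,0.5,0],[0,0,0.5,0],[0,0,0.5,0],[0,0,0.5,0],[0,0,0,0],[0,0,0,0]])

```text
time_s: 47.2
tool_pos: [382.7, -431.1, 93.6]
orientation: [0.073, 0.997, 0.001, -0.001]
wrist_force: [-0.4, -0.1, 0.5]
finger_gap: 0.004
gripper_force: 0.0
```

```bash
python3 - <<'E'
from h import *
print(manip.sense()["tool_pos"])
e=np.array([.990,-.143]);go(*(np.array([450,-442.8])-4*e),92,81.8)
w=manip.read_camera("wrist");cv2.imwrite("pics/p11.png",cv2.resize(w["img"],(400,300))[:,:,::-1])
E
```

```text
[ 382.65492845 -431.0647662    93.63470657]
cur yaw 81.6 turn -0.2 shift [-2.14 -0.07  0.05] q6 -0.81
```

View pics/p11.png

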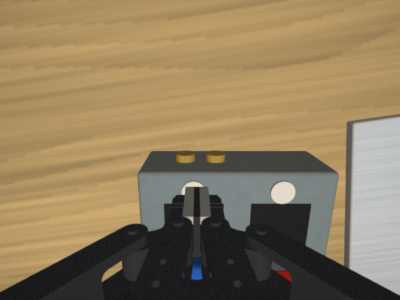

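The fingers stand over the lamp's white mark (193,187), with the blue toggle right behind at (197,268). I'll push towards +x.

arm_command(series=[[-0.2,-0.05,0,0],[-0.2,0,0,0],[-0.2,0,0,0],[-0.2,0,0,0],[-0.2,0,0,0],[-0.2,0,0,0],[-0.2,0,0,0],[-0.2,0,0,0],[-0.2,0,0,0],[-0.2,0,0,0],[-0.14,0,0,0],[0,0,0,0]])

```text
time_s: 48.45
tool_pos: [447.3, -443.0, 94.7]
orientation: [0.073, 0.997, -0.0, 0.0]
wrist_force: [0.0, -0.3, 0.4]
finger_gap: -0.001
gripper_force: 0.0
```

arm_command(series=[[0,0,0,0],[0,0,0,0],[0.6,0,0,0],[0.8,0,0,0],[0.8,0,0,0],[0,0,-0.8,0],[0,0,-0.9,0],[0,0,-0.9,0],[0,0,-0.9,0],[0,0.9,0,0],[0,0.9,0,0],[0,0.9,0,0]])

```text
time_s: 49.65
tool_pos: [393.0, -352.5, 200.2]
orientation: [0.073, 0.997, -0.0, 0.0]
wrist_force: [0.7, 0.5, -0.2]
finger_gap: -0.001
gripper_force: 0.0
```

arm_command(series=[[0,0.9,0,0],[0,0.9,0,0],[0,0.9,0,0],[0,0.9,0,0],[0,0.9,0,0],[0,0.9,0,0],[0,0,0,0],[0,0,0,0]])

```text
time_s: 50.45
tool_pos: [416.6, -192.7, 199.9]
orientation: [0.072, 0.997, -0.0, 0.0]
wrist_force: [0.4, -0.1, -0.7]
finger_gap: 0.001
gripper_force: 0.0
```

```bash
python3 - <<'E'
from h import *
c=manip.read_camera("top");print(manip.sense()["tool_pos"])
o=np.zeros((580,800,3),np.uint8);o[:300,:]=cv2.resize(c["img"][215:345,130:490],(800,300))
o[310:,:288]=cv2.resize(c["img"][270:352,418:506],(288,270))
s=manip.read_camera("scene");o[310:,300:640]=cv2.resize(s["img"][305:425,70:221],(340,270))
cv2.imwrite("pics/p12.png",o[:,:,::-1])
E
```

```text
[ 416.68477201 -193.28773958  199.95763181]
```

View pics/p12.png

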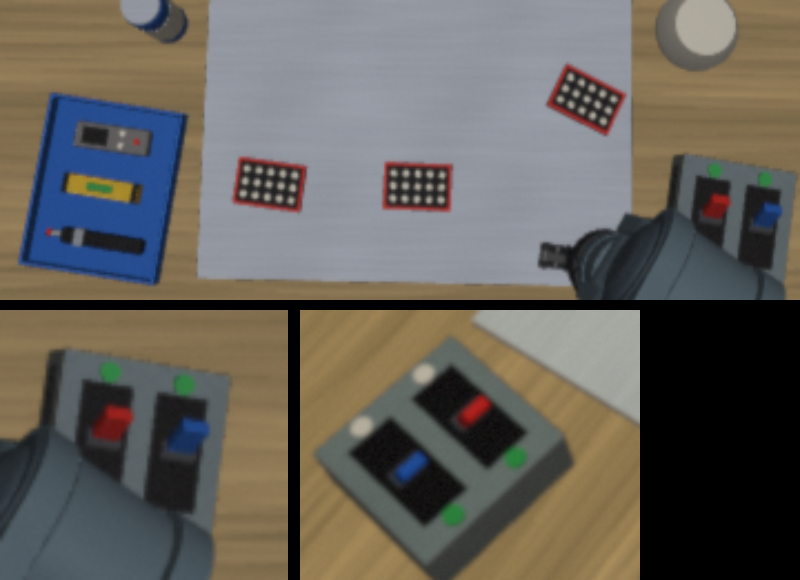

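Both toggles now lean to green, with red at (110,420) and blue at (187,433). The three plates lie flat with dots up, all three tools are in the tray, and the robot touches nothing. I'll hand it in.

```bash
python3 -c "
from station import manip
print(manip.job_done())"
```

```text
the job is handed in; nothing more can be done
None
```

The job is handed in, though the station returned no verdict: in the last pictures the probe, remote and level are in the tray, all three plates lie flat with dots up, the lamp is switched on, and the power toggle, which the pictures showed already on, was neither felt nor touched.

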